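# Pull out the drainer's extension leaf until it locks, then cup the last tomato

### The job

The cup tray of the tomato drainer is full. Pull its extension leaf out by its black-gripped pull bar until the red lock button pops up through the tube, then set the last tomato from the green board down in any one of the leaf's empty cups and let go; do not drop it, and leave the four tomatoes that are already draining in their cups.

Things in the scene. Friction and masses are not known exactly. Their poses are not given: they have to be found in the camera images.
- drainer: Extending produce drainer, fixed to the table: a white cup tray (166 x 168 mm, top 77 mm high) on two square steel tubes, full of tomatoes (their tops at 125 mm). Origin on the table under the tray's centre; z up. The tubes (24 mm square, centre lines at x = +/-94 mm, tops 62 mm high, mouths at y = -95 mm) run along the drainer's y axis, and the leaf slides out of them towards the drainer's -y. Its yaw stays within 0.25 rad, so its axes lie nearly along the world's.
- leaf (a joint): How far the extension leaf is pulled out, m: 0 pushed in, 0.151 at its end stop. It slides with 2 to 4 N of friction and stays where it is left. The lock clicks between 0.148 and 0.151; after that the leaf cannot go back.
- lock_button (a joint): Red spring snap button (11 mm) in the +x tube, travel in m: 0 while it is hidden under the tube's top wall, about 0.009 when it has popped out and stands 6 mm proud of the tube. It pops by itself when the leaf comes far enough out; it needs no touching.
- lock_hole (a point): Centre of the hole in the top of the drainer's +x tube through which the lock button pops (at x = 94, y = -78, z = 62 mm of the drainer).
- pull_bar (a point): Centre of the leaf's pull bar: round, 16 mm thick, 188 mm long, black grip in the middle, along the drainer's x, 51 mm above the table; moves with the leaf, axes as the drainer's. On its +y side (towards the tray) is a gap of 52 mm, free down to the table, where shut fingers can hook it and draw it to -y; its other side is free too. At leaf = 0 it is at y = -173 mm of the drainer.
- leaf_cup1 (a point): Centre of the mouth of a cup in the leaf's top (58 mm above the table): a round dimple 41 mm wide and 10 mm deep. Moves with the leaf. This one is at x = -37 mm of the drainer, in the row next to the pull bar (110 mm from it); at leaf = 0 it is hidden under the tray. A seated tomato's centre stands 19 mm above this point.
- leaf_cup2 (a point): As leaf_cup1, in the row nearer to the tray: 75 mm to +y of leaf_cup1.
- leaf_cup3 (a point): As leaf_cup1: x = +37 mm, in the row next to the pull bar.
- leaf_cup4 (a point): As leaf_cup3, in the row nearer to the tray: 75 mm to +y of leaf_cup3.
- tomato_center (a point): Centre of the last tomato, a firm red ball of 56 mm diameter, about 100 g, that lies on the green cutting board (board top 12 mm above the table); two loaves of 60 mm height lie along the board's x axis beyond it, at least 80 mm to -y of its centre. It rolls if pushed.
- drained1_center (a point): Centre of a tomato (56 mm) already in a cup of the tray, to be left alone; at x = -37, y = -37 mm of the drainer.
- drained2_center (a point): The same, at x = -37, y = +37 mm of the drainer.
- drained3_center (a point): The same, at x = +37, y = -37 mm of the drainer.
- drained4_center (a point): The same, at x = +37, y = +37 mm of the drainer.
Things that resemble listed ones, but are neither listed nor needed, are in the scene too. What is shaped like the part that bears tomato_center but purple is not meant.

How it is judged:
By the outcome, as a careful person would: the job done as asked, in the order asked, and still so for the second after the job is handed in, with the robot touching nothing.
It also fails if it takes over 51 s, if anything falls off the work surface, if the arm or the gripper's body presses on something with over 40 N, if the wrist force passes 120 N, or if a joint passes its speed limit or range.

### The arm

A 7-joint arm with a two-finger parallel gripper is mounted at the origin on the work surface. World frame = base frame: x ahead of the robot, y to its left, z up, the work surface at z = 0. Lengths are in m, angles in rad, forces in N, time in s.
With the tool pointing down it reaches from about 0.4 to 0.925 m from the base axis. Payload 4.1 kg.
Tool frame: the origin (TCP) lies between the finger pads; the fingertips stand finger_overhang ahead of it and the grasp point (between the pads) lies 5 mm behind it (finger_overhang is the distance from the TCP to the fingertips, in m); y points along the fingers, z is the direction in which the jaws open and shut, and the axes are right-handed (so a half turn about y gives the same grasp; the last joint's range is limited). The gripper opens to 85 mm and grips with 20 to 120 N. Pads are 22 mm wide; open, the fingers measure 114 mm over their backs; the gripper's body (76 mm by 85 mm) begins 54 mm behind the grasp point. The pads swing forward as they close: fully open they stand 13 mm farther back than shut.
Start: joints at [1.163, 0.398, 0.045, 1.537, -0.019, 1.207, -0.051], TCP at [0.198, -0.619, 0.245] pointing down, gripper open.
Joint ranges: [-2.82, 2.82], [-0.49, 2.23], [-1.37, 1.46], [0, 2.46], [-1.36, 4.5], [0.23, 2], [-2.94, 2.94]. Speed limits (rad/s): [2.57, 2.57, 3.14, 3.14, 3.14, 3.14, 3.14].

### API

Orientations are given as a unit quaternion [w, x, y, z].
In Python, from bench import * gives the robot as it stands. The module is installed in compiled form; this text tells all that it offers.
- The arm moves only by the shell command python3 -m inch 'ROWS' [FORCE]. ROWS is JSON, a list of rows, each a list of 7 numbers: the turn, a rotation vector about the world's x, y, z in degrees, then the shift along the world's x, y, z in mm, then the opening, from -1 (shut) to 1 (fully open). A call has 1 to 5 rows; each row is the pose to reach, as a shift and turn from the pose commanded when the call began; what a row does not reach only later rows make up. A row lasts 1/12 s, in which the tool goes at most 41.7 mm and 7.16 degrees, less where a joint would pass 70% of its speed; a pose out of reach is approached as far as the arm can. A call with a gripper value outside its range is refused whole. The fingers move at their own pace and stop on an object; FORCE is the grip in N (left out, the last holds). Time passes only in rows, so rows that repeat a pose let the fingers close. It gives the time, the measured TCP pose, the force and the opening at its end, in the units of the state.
- get_obs(): the state, without advancing time (a new reading comes with each control period).
- read_camera(name): name is "scene" or "top" or "wrist"; returns the picture (480x640x3 uint8, red, green, blue); there is no depth.
- get_calibration(name): a dict with "K" (3x3 intrinsics, pixels), "camera_from_world" (4x4, takes a point from world to camera coordinates); the wrist camera has in their place "T_tool_cam" (4x4, takes a point from camera to tool coordinates, whose origin is the TCP and whose axes are the tool frame's). Camera axes: x right, y down, z forward; pixel columns grow to the right and rows downward; lengths in m; the calibration is good to about 2 mm. A picture is of the moment at which its call begins: read the wrist's pose just before it. get_calibration takes no time and is no camera call.
- close_job(): hands the job in, once; it reports no verdict.
The state is a dict: "t": time; "joint_pos": joint angles; "dq": joint speeds; "joint_torque": joint torques, N m; "eef_pos": TCP position; "tcp_rot": TCP orientation; "contact_force": force on the tool from outside, world axes, zero at the start; "torque": the same for the moment, N m; "grip_width": opening from 0.0 (shut) to 1.0 (fully open).
Only numpy, scipy, OpenCV 4.12 (cv2) and the standard library are available. Lean on these libraries where they do the work, as an engineer would, in place of code of your own. Each camera call takes 0.05 s, during which the arm holds its last target.

## Working session

There is one attempt and no reset: what is moved stays moved. The work goes in short steps, Python scripts to look and compute and a shell command to move; the robot and the scene stay as the last step left them, time stands still between calls to the robot, and variables do not carry over. Pictures are saved under pics/ and viewed, and the job is handed in when it is done.

```bash
mkdir -p pics
python3 - <<'E'
from bench import *
import cv2
o=get_obs();print(o)
for n in("scene","top","wrist"):
    c=get_calibration(n);print(n,c)
    cv2.imwrite(f"pics/{n}0.png",read_camera(n)[:,:,::-1])
E
```

```text
{'t': 0.0, 'joint_pos': array([ 1.16299811,  0.39920821,  0.04502709,  1.53793162, -0.01873887,
        1.20688652, -0.0507039 ]), 'dq': array([ 0.00028286, -0.00175161,  0.00048751,  0.00152323, -0.00194683,
        0.00051192, -0.00016616]), 'joint_torque': array([-2.27678192e-04, -4.75119174e+01,  1.36488643e+00, -2.54219091e+01,
        1.16483177e-02,  9.46552085e-03, -1.38370467e-05]), 'eef_pos': array([ 0.1973884 , -0.61864331,  0.24422985]), 'tcp_rot': array([ 0.10863379, -0.10892251,  0.6993859 , -0.6979928 ]), 'contact_force': array([0.54168165, 0.19464877, 0.88349404]), 'torque': array([ 0.01755385,  0.00970616, -0.01388062]), 'grip_width': 1.0023983516463115}
scene {'K': array([[622.23525709,   0.        , 313.44996432],
       [  0.        , 622.23525709, 242.13413467],
       [  0.        ,   0.        ,   1.        ]]), 'camera_from_world': array([[ 0.30920986,  0.95092223, -0.01166979, -0.09190675],
       [ 0.6280035 , -0.2133911 , -0.74838215, -0.23071015],
       [-0.71414345,  0.22407847, -0.66316511,  2.0116394 ],
       [ 0.        ,  0.        ,  0.        ,  1
[... 268 characters left out ...]
[-0.99604222,  0.01067799, -0.08823761,  0.48509952],
       [ 0.08816648, -0.00695888, -0.99608145,  1.27040083],
       [ 0.        ,  0.        ,  0.        ,  1.        ]])}
wrist {'K': array([[361.9818122 ,   0.        , 323.84229927],
       [  0.        , 361.9818122 , 236.80198691],
       [  0.        ,   0.        ,   1.        ]]), 'T_tool_cam': array([[ 6.04452762e-04,  9.59775669e-01,  2.80767340e-01,
        -7.15996727e-02],
       [ 6.88657504e-04, -2.80767724e-01,  9.59775500e-01,
        -1.29356364e-01],
       [ 9.99999580e-01, -3.86786416e-04, -8.30667544e-04,
         8.64040974e-04],
       [ 0.00000000e+00,  0.00000000e+00,  0.00000000e+00,
         1.00000000e+00]])}
```

View pics/top0.png

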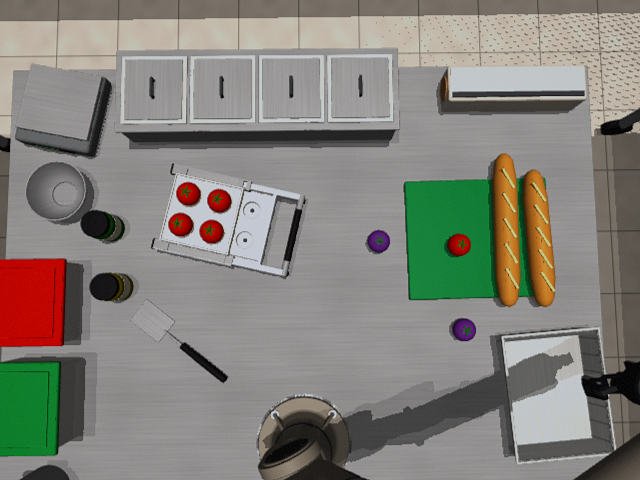

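View pics/scene0.png

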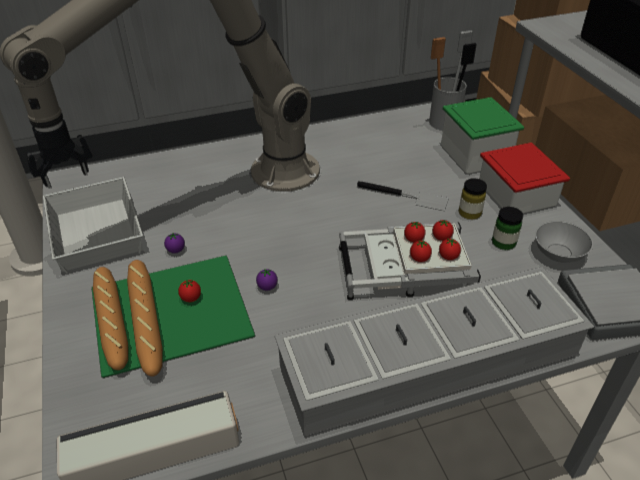

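View pics/wrist0.png

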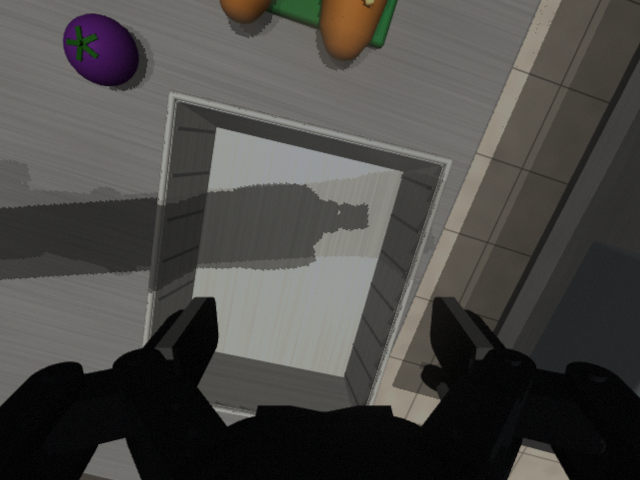

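The top view shows the red tomato on the green board at (458,245). Lookalikes are the purple balls at (378,241) and (464,329). The drainer tray is at about (203,214), with the pull bar's black grip at (292,234) and its leaf partly out. Next is a close crop.

Run:
```python
import cv2
a=cv2.imread("pics/top0.png");
cv2.imwrite("pics/c1.png",cv2.resize(a[155:285,145:315],None,fx=4.6,fy=4.6,interpolation=cv2.INTER_CUBIC))
cv2.imwrite("pics/c2.png",cv2.resize(a[170:310,395:565],None,fx=4,fy=4,interpolation=cv2.INTER_CUBIC))
b=cv2.imread("pics/scene0.png");
cv2.imwrite("pics/c3.png",cv2.resize(b[200:320,325:490],None,fx=4.8,fy=4.8,interpolation=cv2.INTER_CUBIC))
```

```text
(no output)
```

View pics/c1.png

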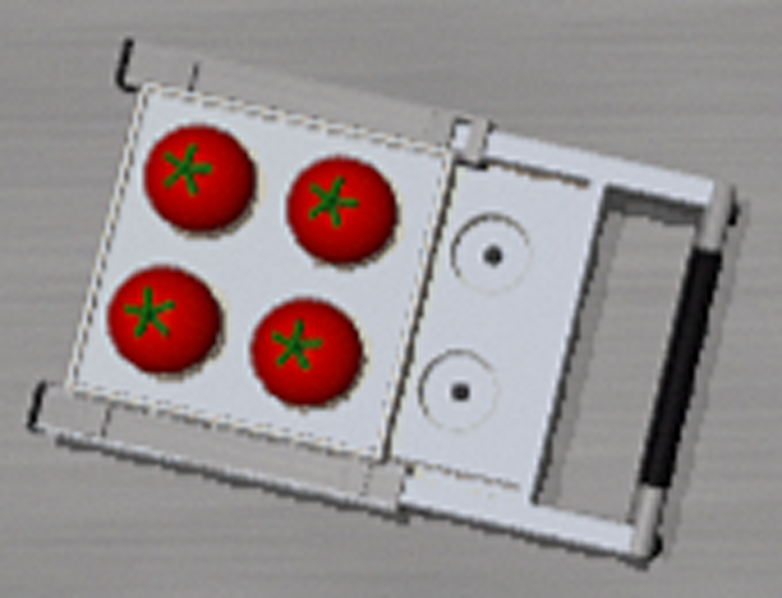

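View pics/c2.png

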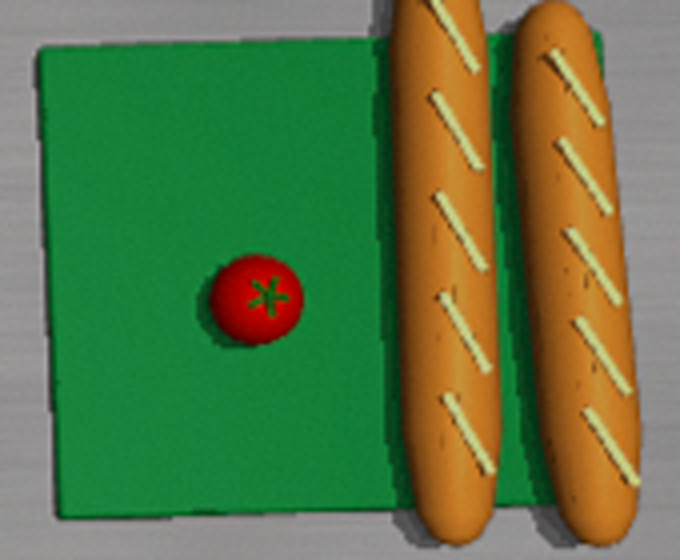

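View pics/c3.png

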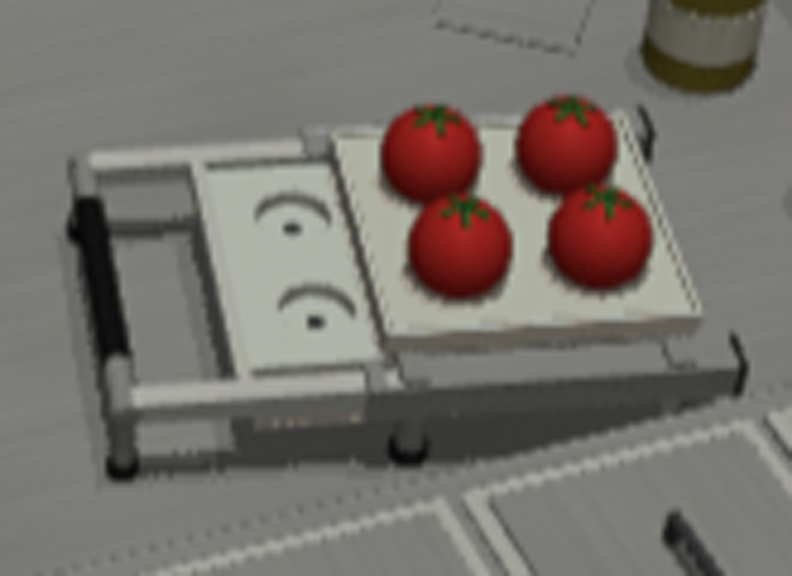

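```bash
cat > h.py <<'E'
import numpy as np
from bench import *
def ray(n,uv):
    c=get_calibration(n);K=c["K"]
    if "camera_from_world" in c: T=np.linalg.inv(c["camera_from_world"])
    else:
        o=get_obs();w,x,y,z=o["tcp_rot"]
        from scipy.spatial.transform import Rotation as R
        A=np.eye(4);A[:3,:3]=R.from_quat([x,y,z,w]).as_matrix();A[:3,3]=o["eef_pos"];T=A@c["T_tool_cam"]
    d=T[:3,:3]@np.linalg.inv(K)@np.array([uv[0],uv[1],1.]);return T[:3,3],d
def at(n,uv,z):
    p,d=ray(n,uv);return p+d*(z-p[2])/d[2]
def proj(n,P):
    c=get_calibration(n);K=c["K"]
    if "camera_from_world" in c: M=c["camera_from_world"]
    else:
        o=get_obs();w,x,y,z=o["tcp_rot"]
        from scipy.spatial.transform import Rotation as R
        A=np.eye(4);A[:3,:3]=R.from_quat([x,y,z,w]).as_matrix();A[:3,3]=o["eef_pos"];M=np.linalg.inv(A@c["T_tool_cam"])
    q=K@(M[:3,:3]@np.array(P)+M[:3,3]);return q[:2]/q[2]
E
python3 - <<'E'
from h import *
np.set_printoptions(precision=4,suppress=True)
c=lambda p:(p[0]/4.6+145-.4,p[1]/4.6+155-.4)
s=lambda p:(p[0]/4.8+325-.4,p[1]/4.8+200-.4)
# drainer y ~ world y? top tomatoes
loc={'d1':(-.037,-.037),'d2':(-.037,.037),'d3':(.037,-.037),'d4':(.037,.037)}
top={'d1':(307,352),'d2':(165,321),'d3':(343,211),'d4':(200,179)}
sc={'d1':(431,155),'d2':(567,145),'d3':(460,247),'d4':(600,238)}
for n,f,g in(("top",top,c),("scene",sc,s)):
    P=np.array([at(n,g(f[k]),.097)[:2] for k in loc]);L=np.array(list(loc.values()))
    m=P.mean(0);z=((P-m)@[1,-1j])@((L)@[1,1j]) ;yaw=-np.angle(z)
    R=np.array([[np.cos(yaw),-np.sin(yaw)],[np.sin(yaw),np.cos(yaw)]])
    print(n,m,yaw,((P-m)@R))
    for q in ([(706,250),(656,488),(681,369)] if n=="top" else [(90,200),(118,355),(104,278)]):
        w=at(n,g(q),.055)[:2];print(' bar',w,(w-m)@R)
    for q in ([(490,254),(458,391)] if n=="top" else [(315,321),(292,228)]):
        w=at(n,g(q),.048)[:2];print(' cup',w,(w-m)@R)
    t=at(n,(257/4+395-.4,299/4+170-.4) if n=="top" else (189.5,292),.04);print(' tom',t)
E
```

```text
top [0.5553 0.2349] -0.23182997651545306 [[-0.0372 -0.0371]
 [-0.0376  0.0373]
 [ 0.0374 -0.0378]
 [ 0.0374  0.0376]]
 bar [0.5675 0.0057] [ 0.0646 -0.2203]
 bar [0.4416 0.0327] [-0.0642 -0.2229]
 bar [0.5043 0.0193] [-0.0001 -0.2216]
 cup [0.5677 0.1209] [ 0.0382 -0.1081]
 cup [0.4946 0.1377] [-0.0368 -0.1085]
 tom [ 0.478  -0.3877  0.04  ]
scene [0.5562 0.2375] -0.23022008708442154 [[-0.0372 -0.0376]
 [-0.0382  0.038 ]
 [ 0.0376 -0.0376]
 [ 0.0378  0.0372]]
 bar [0.4421 0.0379] [-0.0656 -0.2205]
 bar [0.5628 0.0095] [ 0.0585 -0.2206]
 bar [0.5045 0.0231] [-0.0014 -0.2206]
 cup [0.5656 0.1213] [ 0.0357 -0.111 ]
 cup [0.4928 0.1388] [-0.0392 -0.1106]
 tom [ 0.4824 -0.3853  0.04  ]
```

Run:
```python
from h import *
import bench
np.set_printoptions(precision=4,suppress=True)
print([a for a in dir(bench) if not a.startswith('_')], getattr(bench,'finger_overhang',None))
from scipy.spatial.transform import Rotation as R
o=get_obs();w,x,y,z=o["tcp_rot"];r=R.from_quat([x,y,z,w]);print(r.as_matrix())
# wanted: tool y=-Z ; tool z along +/- drainer x
yaw=-.231;d=np.array([np.cos(yaw),np.sin(yaw),0])
for s in(1,-1):
    Z=s*d;Y=np.array([0,0,-1.]);X=np.cross(Y,Z)
    print(s,np.degrees((R.from_matrix(np.c_[X,Y,Z])*r.inv()).as_rotvec()))
b=np.array([.5555,.236]);e=np.array([np.sin(yaw),-np.cos(yaw)])
print("bar",b+e*.2215,"gap",b+e*(.2215-.034))
print("purple",at("top",(378,241),.028),at("top",(464,329),.028))
```

```text
['IKError', 'close_job', 'finger_overhang', 'get_calibration', 'get_obs', 'read_camera'] 0.014
[[-0.9527 -0.0005  0.304 ]
 [-0.304   0.0014 -0.9527]
 [ 0.0001 -1.     -0.0015]]
1 [-0.0548 -0.0684 59.0639]
-1 [  -0.0793    0.0636 -120.936 ]
bar [0.5048 0.0204] gap [0.5126 0.0535]
purple [ 0.4895 -0.1906  0.028 ] [ 0.2714 -0.3964  0.028 ]
```

```bash
python3 -m inch '[[0,0,3,10,22,0,-1],[0,0,6,26,56,0,-1],[0,0,9,42,90,0,-1],[0,0,12,58,124,0,-1],[0,0,15,74,158,0,-1]]' 30
python3 -m inch '[[0,0,3,16,34,0,-1],[0,0,6,32,68,0,-1],[0,0,9,48,102,0,-1],[0,0,12,64,136,0,-1],[0,0,15,80,170,0,-1]]'
python3 -m inch '[[0,0,3,16,34,0,-1],[0,0,6,32,68,0,-1],[0,0,9,48,102,0,-1],[0,0,12,64,136,0,-1],[0,0,15,80,170,0,-1]]'
python3 -m inch '[[0,0,3,16,34,0,-1],[0,0,6,32,68,0,-1],[0,0,9,48,102,0,-1],[0,0,12,64,136,0,-1],[0,0,14,80,165,0,-1]]'
```

```text
t: 0.57
eef_pos: [0.2719, -0.4595, 0.245]
tcp_rot: [0.2, -0.2, 0.678, -0.678]
contact_force: [0.7, -0.3, 0.2]
grip_width: 0.299
t: 0.98
eef_pos: [0.3518, -0.2894, 0.2453]
tcp_rot: [-0.287, 0.287, -0.646, 0.646]
contact_force: [0.7, 0.6, 0.1]
grip_width: 0.0
t: 1.4
eef_pos: [0.4318, -0.1195, 0.2454]
tcp_rot: [-0.369, 0.369, -0.603, 0.604]
contact_force: [0.4, -0.4, 0.6]
grip_width: 0.002
t: 1.82
eef_pos: [0.5118, 0.0464, 0.2454]
tcp_rot: [0.44, -0.44, 0.554, -0.554]
contact_force: [0.4, 0.5, -0.3]
grip_width: 0.001
```

Run:
```python
from h import *
import cv2
for P in [(.5048,.0204,.051),(.5126,.0535,0)]: print(proj("wrist",P))
yaw=-.231;b=np.array([.5555,.236])
o=get_obs();print(o["eef_pos"])
cv2.imwrite("pics/w1.png",read_camera("wrist")[:,:,::-1])
```

```text
[322.31484465 240.09772308]
[322.56193046 194.77626679]
[0.51177951 0.04638554 0.24540074]
```

View pics/w1.png

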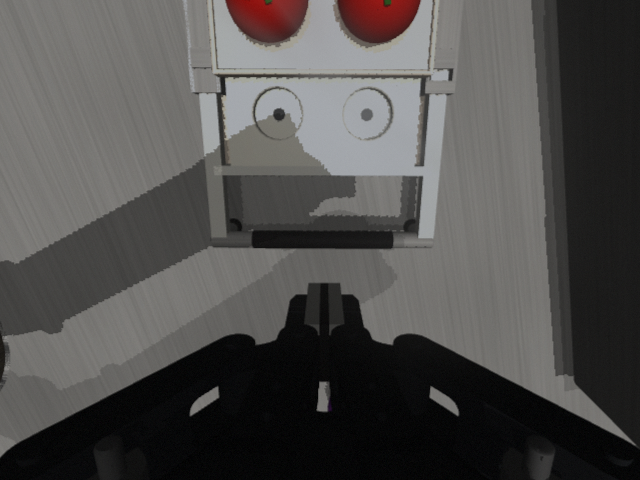

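The wrist view shows the black grip at (322,239), within 1 px of my prediction. The gap is at rows 176 to 232 and the bar is aligned with the jaws. I'll descend into the gap.

```bash
python3 -m inch '[[0,0,0,1,7,-25,-1],[0,0,0,1,7,-55,-1],[0,0,0,1,7,-85,-1],[0,0,0,1,7,-115,-1],[0,0,0,1,7,-140,-1]]'
python3 -m inch '[[0,0,0,0,0,-15,-1],[0,0,0,0,0,-30,-1],[0,0,0,0,0,-45,-1],[0,0,0,0,0,-58,-1],[0,0,0,0,0,-64,-1]]'
python3 - <<'E'
from h import *
import cv2
cv2.imwrite("pics/s1.png",cv2.resize(read_camera("scene")[:,:,::-1][180:330,310:490],None,fx=4,fy=4))
E
```

```text
t: 2.28
eef_pos: [0.5115, 0.0502, 0.1032]
tcp_rot: [0.438, -0.439, 0.555, -0.554]
contact_force: [0.4, -0.0, -0.5]
grip_width: 0.001
t: 2.7
eef_pos: [0.5112, 0.0501, 0.0396]
tcp_rot: [0.438, -0.44, 0.555, -0.554]
contact_force: [-0.4, -0.9, 0.2]
grip_width: 0.001
```

View pics/s1.png

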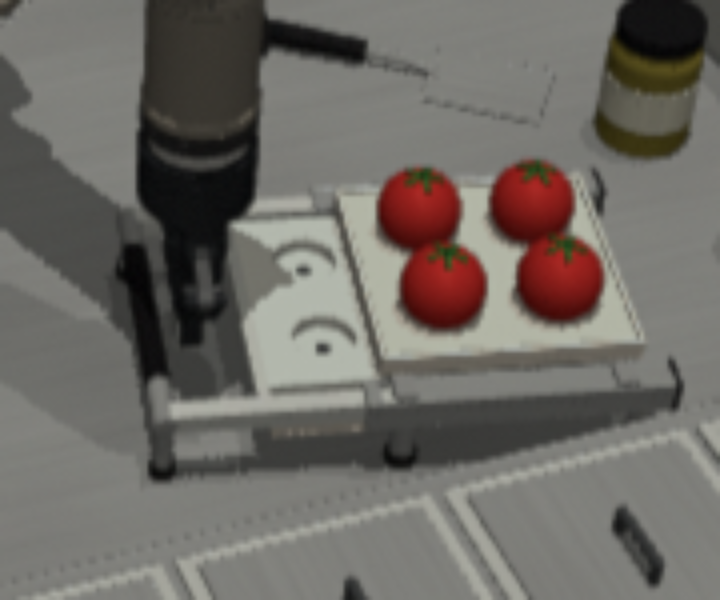

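Fingers are inside the gap, near (190,325) in the crop, touching nothing. I'll pull along (-0.229,-0.973).

```bash
python3 -m inch '[[0,0,0,-2,-7,0,-1],[0,0,0,-4,-18,0,-1],[0,0,0,-8,-34,0,-1],[0,0,0,-12,-50,0,-1],[0,0,0,-15,-64,0,-1]]'
python3 -m inch '[[0,0,0,-2,-7,0,-1],[0,0,0,-4,-15,0,-1],[0,0,0,-5,-22,0,-1],[0,0,0,-7,-29,0,-1],[0,0,0,-8,-34,0,-1]]'
```

```text
t: 3.17
eef_pos: [0.4976, -0.0125, 0.042]
tcp_rot: [0.44, -0.438, 0.555, -0.554]
contact_force: [0.4, 5.8, -2.7]
grip_width: 0.002
t: 3.58
eef_pos: [0.4896, -0.0467, 0.0419]
tcp_rot: [0.439, -0.438, 0.555, -0.554]
contact_force: [-0.5, 5.8, -1.2]
grip_width: -0.004
```

```bash
python3 -m inch '[[0,0,0,-0.7,-3,0,-1],[0,0,0,-1.4,-6,0,-1],[0,0,0,-2,-9,0,-1],[0,0,0,-2.5,-11,0,-1],[0,0,0,-2.5,-11,0,-1]]'
python3 - <<'E'
from h import *
import cv2
yaw=-.231;b=np.array([.5555,.236]);c,s=np.cos(yaw),np.sin(yaw)
q=b+np.array([c*.094+s*.078,s*.094-c*.078]);P=(q[0],q[1],.062);print(P,proj("scene",P),proj("top",P))
cv2.imwrite("pics/s2.png",cv2.resize(read_camera("scene")[:,:,::-1][180:330,290:490],None,fx=4,fy=4,interpolation=cv2.INTER_CUBIC))
cv2.imwrite("pics/t2.png",cv2.resize(read_camera("top")[:,:,::-1][155:305,145:345],None,fx=4,fy=4,interpolation=cv2.INTER_CUBIC))
E
```

```text
t: 4.0
eef_pos: [0.4867, -0.059, 0.0418]
tcp_rot: [-0.438, 0.439, -0.555, 0.555]
contact_force: [-0.8, 2.7, 0.1]
grip_width: -0.002
(np.float64(0.6291449815737731), np.float64(0.13855044028319763), 0.062) [407.11307549 277.58174682] [243.11447632 183.97931576]
```

View pics/s2.png

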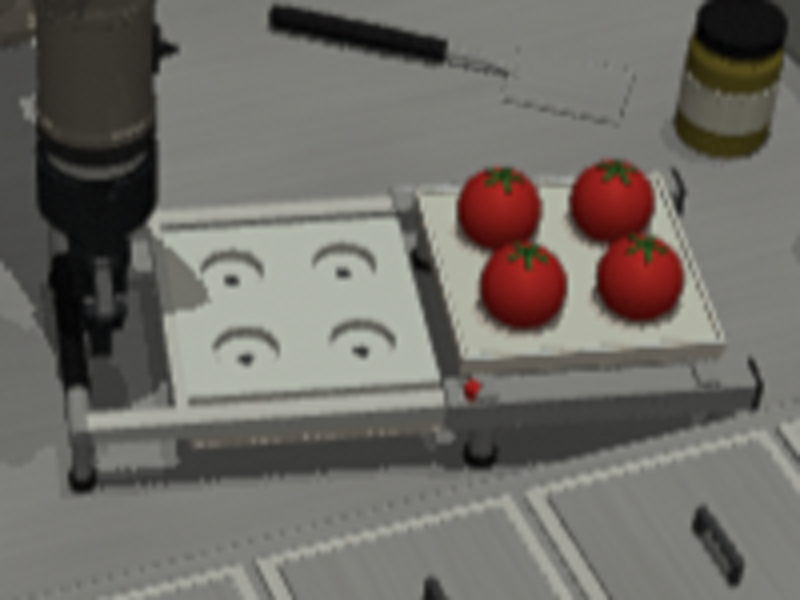

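View pics/t2.png

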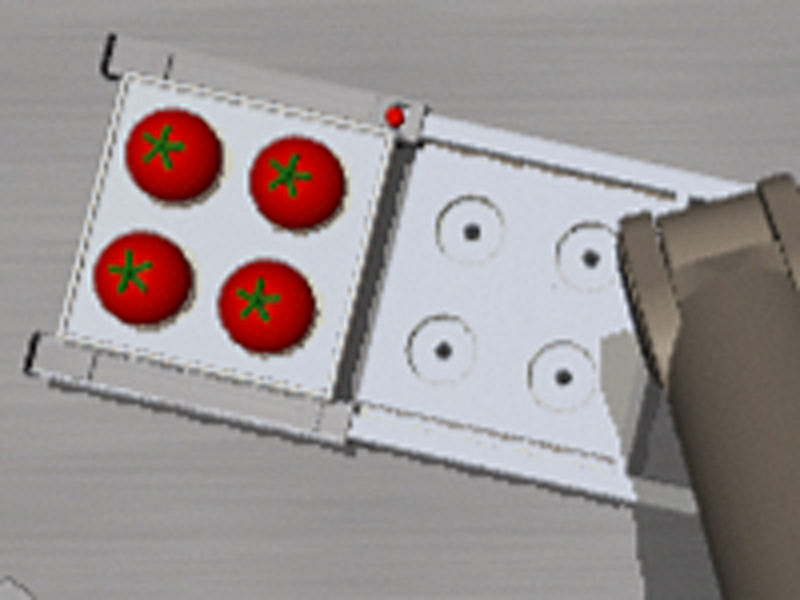

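The red button is out at scene crop (472,388) and top crop (394,117), and all four leaf cups are clear of the tray. Next I back off, lift, and go above the tomato.

```bash
python3 -m inch '[[0,0,0,1,6,0,1],[0,0,0,3,13,0,-1],[0,0,0,3,13,25,-1],[0,0,0,3,13,60,-1],[0,0,0,3,13,100,-1]]'
python3 -m inch '[[0,0,0,0,-10,30,-1],[0,0,0,0,-35,60,1],[0,0,0,-3,-70,80,1],[0,0,0,-4,-108,90,1],[0,0,0,-6,-146,90,1]]'
python3 -m inch '[[0,0,0,-1,-36,0,1],[0,0,0,-2,-72,0,1],[0,0,0,-3,-105,0,1],[0,0,0,-4,-130,0,1],[0,0,0,-5,-150,0,1]]'
python3 - <<'E'
from h import *
import cv2
print(get_obs()["eef_pos"],proj("wrist",(.480,-.387,.04)))
cv2.imwrite("pics/w3.png",read_camera("wrist")[:,:,::-1])
cv2.imwrite("pics/t3.png",cv2.resize(read_camera("top")[:,:,::-1][155:305,145:345],None,fx=4,fy=4,interpolation=cv2.INTER_CUBIC))
E
```

```text
t: 4.52
eef_pos: [0.4888, -0.0446, 0.1412]
tcp_rot: [0.438, -0.44, 0.555, -0.553]
contact_force: [1.4, -0.8, -0.4]
grip_width: -0.001
t: 4.93
eef_pos: [0.4863, -0.1928, 0.2352]
tcp_rot: [-0.44, 0.438, -0.552, 0.557]
contact_force: [0.7, -0.2, 0.1]
grip_width: 0.561
t: 5.35
eef_pos: [0.4786, -0.3442, 0.2313]
tcp_rot: [-0.438, 0.438, -0.555, 0.556]
contact_force: [-0.3, 0.7, -0.1]
grip_width: 1.0
[ 0.47862351 -0.34424633  0.23129597] [335.32735699 255.31916182]
```

View pics/w3.png

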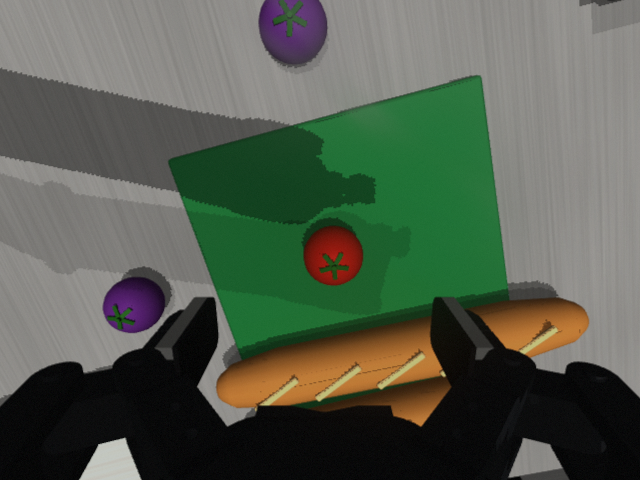

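View pics/t3.png

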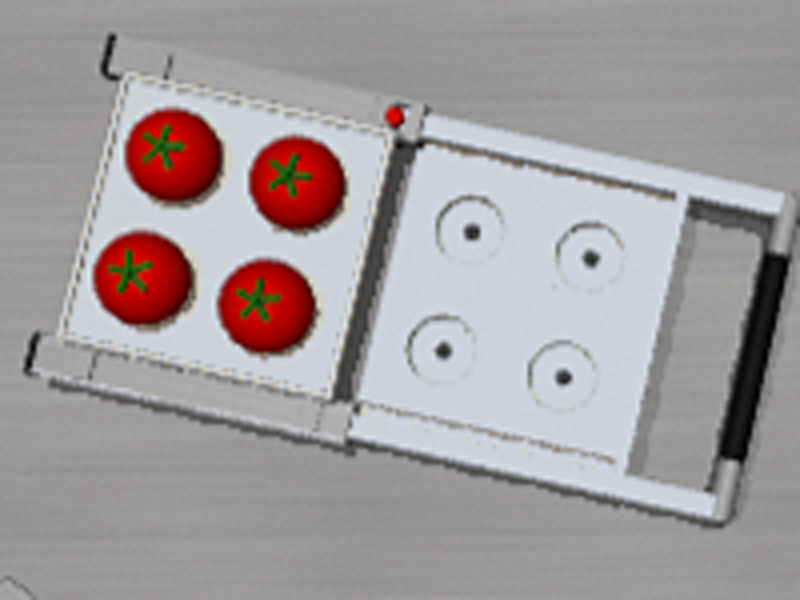

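Run:
```python
from h import *
print(get_obs()["eef_pos"],at("wrist",(333,254.5),.04))
yaw=-.231;b=np.array([.5555,.236]);c,s=np.cos(yaw),np.sin(yaw)
g=lambda p:(p[0]/4+145-.4,p[1]/4+155-.4)
for k,q in {'c4':(472,232),'c3':(591,258),'c2':(443,351),'c1':(564,377)}.items():
    w=at("top",g(q),.048)[:2];print(k,w,(w-b)@np.array([[c,-s],[s,c]]))
for x in(-.037,.037):print(b+np.array([[c,-s],[s,c]])@[x,-.063-.150])
```

```text
[ 0.47787612 -0.3459031   0.23095776] [ 0.47708562 -0.38739738  0.04      ]
c4 [0.56051519 0.09283236] [ 0.03766036 -0.13821658]
c3 [0.54371674 0.020139  ] [ 0.03795133 -0.21282508]
c2 [0.48758105 0.11052436] [-0.0373871  -0.13769286]
c1 [0.47091168 0.03697597] [-0.03677472 -0.21310413]
[0.47071622 0.03712891]
[0.54275062 0.02018653]
```

The tomato is at (0.4775,-0.3875), and the wrist pixel (333,254) agrees with the top view. I'll descend and grip it.

```bash
python3 -m inch '[[0,0,0,0,-15,-15,1],[0,0,0,0,-30,-40,1],[0,0,0,0,-41,-70,1],[0,0,0,0,-41,-95,1],[0,0,0,0,-41,-110,1]]'
python3 -m inch '[[0,0,0,0,0,-20,1],[0,0,0,0,0,-40,1],[0,0,0,0,0,-60,1],[0,0,0,0,0,-77,1],[0,0,0,0,0,-86,1]]'
python3 - <<'E'
from h import *
import cv2
print(get_obs()["eef_pos"],get_obs()["contact_force"])
cv2.imwrite("pics/w4.png",read_camera("wrist")[:,:,::-1])
E
```

```text
t: 5.87
eef_pos: [0.478, -0.381, 0.1183]
tcp_rot: [0.438, -0.439, 0.556, -0.553]
contact_force: [0.3, -0.0, 0.2]
grip_width: 0.996
t: 6.28
eef_pos: [0.4787, -0.3801, 0.0333]
tcp_rot: [0.439, -0.439, 0.555, -0.553]
contact_force: [-0.8, -0.5, 0.5]
grip_width: 1.001
[ 0.47874366 -0.38006996  0.0332885 ] [-0.76930717 -0.5288627   0.46275611]
```

View pics/w4.png

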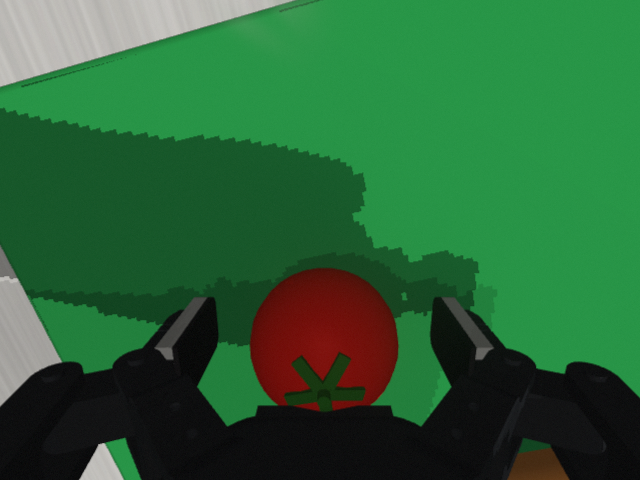

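```bash
python3 - <<'E'
from h import *
print(get_obs()["eef_pos"],at("wrist",(324,341),.04))
E
python3 -m inch '[[0,0,0,-0.5,-3,1,1],[0,0,0,-0.5,-6,2,1],[0,0,0,-0.5,-7,2,1]]'
```

```text
[ 0.47812097 -0.37991638  0.03238517] [ 0.47732067 -0.38622699  0.04      ]
t: 6.58
eef_pos: [0.4797, -0.3907, 0.0391]
tcp_rot: [-0.439, 0.438, -0.553, 0.556]
contact_force: [-0.6, -1.0, 0.3]
grip_width: 1.0
```

```bash
python3 -m inch '[[0,0,0,0,0,0,1]]'
python3 - <<'E'
from h import *
print(get_obs()["eef_pos"]); im=read_camera("wrist"); print(get_obs()["eef_pos"])
import cv2; cv2.imwrite("pics/w5.png",im[:,:,::-1])
E
```

```text
t: 6.67
eef_pos: [0.4794, -0.3906, 0.0389]
tcp_rot: [-0.439, 0.438, -0.554, 0.556]
contact_force: [0.0, 0.7, -0.1]
grip_width: 1.003
[ 0.47935723 -0.39057893  0.03885425]
[ 0.47918704 -0.39015064  0.03858024]
```

View pics/w5.png

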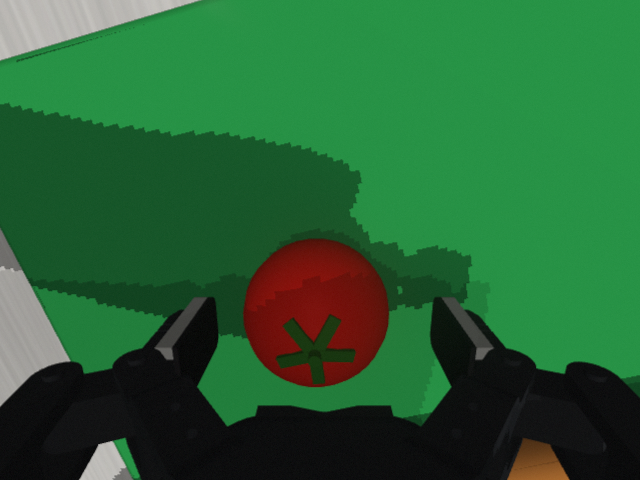

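Run:
```python
from h import *
o=get_obs();print(o["eef_pos"],at("wrist",(316.5,312),.04),proj("wrist",(.4775,-.3875,.04)))
```

```text
[ 0.47918704 -0.39015064  0.03858024] [ 0.47756947 -0.38699722  0.04      ] [316.63161094 313.1604558 ]
```

```bash
python3 -m inch '[[0,0,0,-1,2,-2,1],[0,0,0,-1.5,3,-4,1],[0,0,0,-1.5,3,-4,1]]' 30; python3 -m inch '[[0,0,0,0,0,0,-1],[0,0,0,0,0,0,-1],[0,0,0,0,0,0,-1],[0,0,0,0,0,0,-1],[0,0,0,0,0,0,-1]]' 30
```

```text
t: 6.97
eef_pos: [0.4766, -0.3855, 0.033]
tcp_rot: [0.439, -0.439, 0.555, -0.554]
contact_force: [-0.3, -0.0, -0.5]
grip_width: 1.0
t: 7.38
eef_pos: [0.4771, -0.3864, 0.0336]
tcp_rot: [-0.439, 0.439, -0.555, 0.555]
contact_force: [-1.1, 0.9, 2.6]
grip_width: 0.637
```

```bash
python3 -m inch '[[0,0,0,0,0,0,-1],[0,0,0,0,0,4,-1],[0,0,0,0,0,12,-1],[0,0,0,0,0,22,-1],[0,0,0,0,0,32,-1]]' 30; python3 -m inch '[[0,0,0,0,0,20,-1],[0,0,0,0,0,45,-1],[0,0,0,0,0,70,-1],[0,0,0,0,0,92,-1],[0,0,0,0,0,110,-1]]'
python3 - <<'E'
from h import *
import cv2
print(get_obs()["eef_pos"],get_obs()["grip_width"])
cv2.imwrite("pics/w6.png",read_camera("wrist")[:,:,::-1])
E
```

```text
t: 7.8
eef_pos: [0.4772, -0.3863, 0.0662]
tcp_rot: [-0.439, 0.439, -0.554, 0.555]
contact_force: [-0.8, 0.9, -0.8]
grip_width: 0.644
t: 8.22
eef_pos: [0.4779, -0.3866, 0.1786]
tcp_rot: [-0.439, 0.438, -0.553, 0.556]
contact_force: [0.3, -0.3, -1.4]
grip_width: 0.639
[ 0.47786428 -0.38661499  0.17860398] 0.6389148287595856
```

View pics/w6.png

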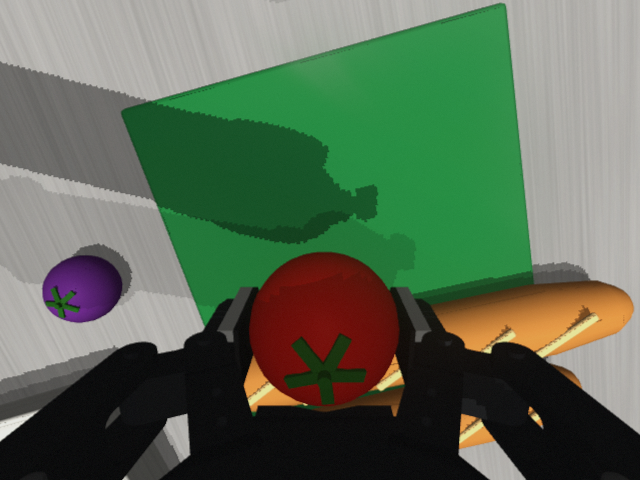

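The tomato is held between the pads at (324,329). I'll carry it to cup 1 at (0.471,0.037).

```bash
python3 -m inch '[[0,0,0,0,10,2,-1],[0,0,0,0,30,2,-1],[0,0,0,-1,58,2,-1],[0,0,0,-2,88,2,-1],[0,0,0,-2,118,2,-1]]'
python3 -m inch '[[0,0,0,0,30,0,-1],[0,0,0,-1,60,0,-1],[0,0,0,-2,90,0,-1],[0,0,0,-2,120,0,-1],[0,0,0,-3,150,0,-1]]'
python3 -m inch '[[0,0,0,0,30,0,-1],[0,0,0,-1,60,0,-1],[0,0,0,-1,85,0,-1],[0,0,0,-2,105,0,-1],[0,0,0,-2,120,0,-1]]'
python3 -m inch '[[0,0,0,0,10,-5,-1],[0,0,0,0,20,-10,-1],[0,0,0,0,27,-10,-1],[0,0,0,0,32,-10,-1],[0,0,0,0,34,-10,-1]]'
python3 - <<'E'
from h import *
import cv2
o=get_obs();print(o["eef_pos"],o["grip_width"]);p=o["eef_pos"]
print(at("wrist",(324,329),p[2]+.0068))
for P in [(.4708,.0371,.048),(.5433,.0202,.048)]: print(proj("wrist",P))
cv2.imwrite("pics/w7.png",read_camera("wrist")[:,:,::-1])
E
```

```text
t: 8.68
eef_pos: [0.4737, -0.266, 0.1761]
tcp_rot: [0.438, -0.439, 0.556, -0.554]
contact_force: [0.5, -0.5, -1.3]
grip_width: 0.637
t: 9.1
eef_pos: [0.4706, -0.1159, 0.1763]
tcp_rot: [0.438, -0.439, 0.555, -0.554]
contact_force: [1.0, 0.0, -0.8]
grip_width: 0.637
t: 9.52
eef_pos: [0.4682, 0.0047, 0.1764]
tcp_rot: [0.439, -0.44, 0.554, -0.553]
contact_force: [-0.0, -0.8, -1.9]
grip_width: 0.637
t: 9.93
eef_pos: [0.4695, 0.0366, 0.1671]
tcp_rot: [0.439, -0.439, 0.554, -0.554]
contact_force: [0.2, -0.4, -0.4]
grip_width: 0.636
[0.46950084 0.0366175  0.16709256] 0.6360295230687756
[0.46974974 0.03487952 0.17389256]
[324.83699874 233.36360621]
[429.29648904 233.143859  ]
```

View pics/w7.png

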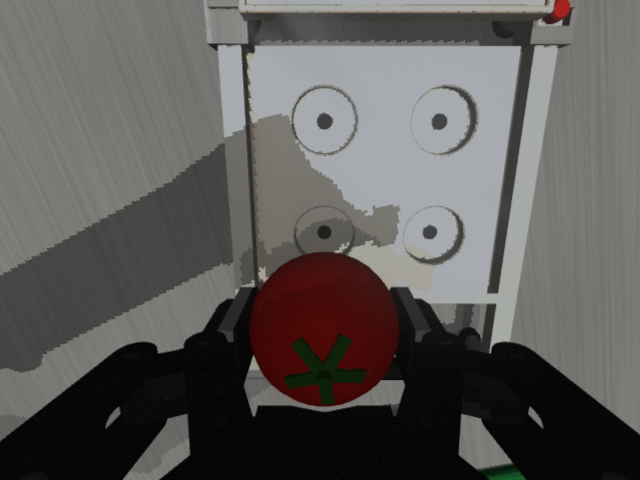

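Cup 1's drain hole is at (324,233), against a prediction of (324.8,233.4), so the aim holds. I'll lower it.

```bash
python3 -m inch '[[0,0,0,0.5,1,-12,-1],[0,0,0,1,1.5,-32,-1],[0,0,0,1,1.5,-52,-1],[0,0,0,1,1.5,-68,-1],[0,0,0,1,1.5,-78,-1]]'
python3 -m inch '[[0,0,0,0,0,-4,-1],[0,0,0,0,0,-8,-1],[0,0,0,0,0,-11,-1],[0,0,0,0,0,-13,-1],[0,0,0,0,0,-13,-1]]'
python3 - <<'E'
from h import *
import cv2
o=get_obs();print(o["eef_pos"],o["contact_force"])
cv2.imwrite("pics/s8.png",cv2.resize(read_camera("scene")[:,:,::-1][180:330,290:490],None,fx=4,fy=4,interpolation=cv2.INTER_CUBIC))
E
```

```text
t: 10.4
eef_pos: [0.4702, 0.0363, 0.0878]
tcp_rot: [0.438, -0.439, 0.555, -0.554]
contact_force: [-0.5, -0.2, -1.3]
grip_width: 0.641
t: 10.82
eef_pos: [0.4714, 0.0372, 0.0766]
tcp_rot: [-0.439, 0.439, -0.554, 0.555]
contact_force: [0.5, 0.6, 0.0]
grip_width: 0.638
[0.47137033 0.03719606 0.07659344] [0.46767791 0.61941655 0.00859445]
```

View pics/s8.png

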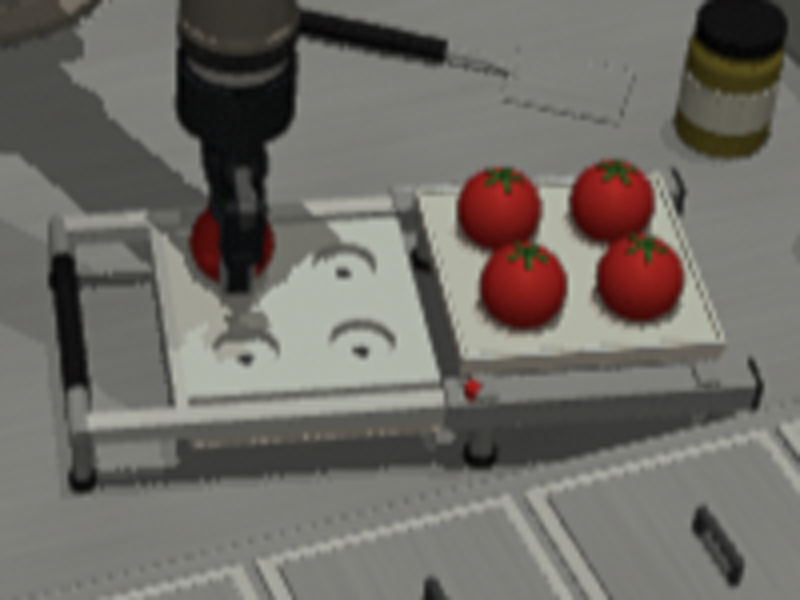

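```bash
python3 -m inch '[[0,0,0,0,0,-1,-1],[0,0,0,0,0,-2,-1],[0,0,0,0,0,-3,-1],[0,0,0,0,0,-3,-1]]'; python3 -m inch '[[0,0,0,0,0,-1,-1],[0,0,0,0,0,-2,-1],[0,0,0,0,0,-2,-1]]'
```

```text
t: 11.2
eef_pos: [0.471, 0.0372, 0.0733]
tcp_rot: [-0.439, 0.439, -0.555, 0.555]
contact_force: [-1.2, -0.9, -0.7]
grip_width: 0.637
t: 11.45
eef_pos: [0.4713, 0.0375, 0.0716]
tcp_rot: [-0.439, 0.439, -0.554, 0.555]
contact_force: [-0.5, 0.3, 2.3]
grip_width: 0.637
```

```bash
python3 -m inch '[[0,0,0,0,0,-1,-1],[0,0,0,0,0,-1,-1]]'
python3 - <<'E'
from h import *
import cv2
print(get_obs()["contact_force"])
cv2.imwrite("pics/w9.png",read_camera("wrist")[:,:,::-1])
E
```

```text
t: 11.62
eef_pos: [0.4715, 0.0376, 0.0713]
tcp_rot: [-0.439, 0.439, -0.554, 0.555]
contact_force: [-3.0, -0.1, 9.4]
grip_width: 0.638
[-3.04514408 -0.1001144   9.40407459]
```

View pics/w9.png

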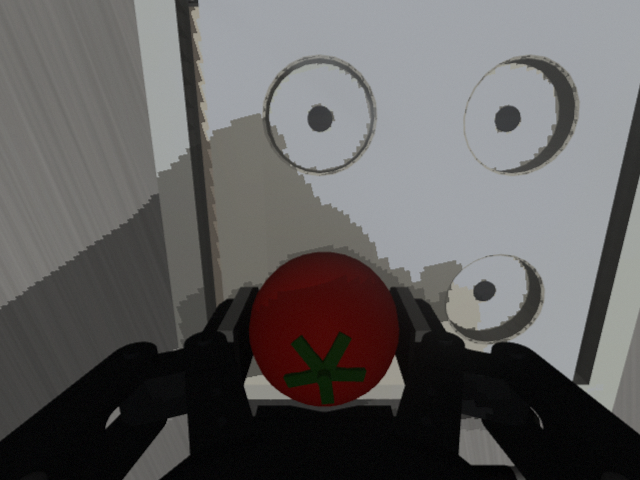

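The tomato is seated in cup 1 with a firm upward contact force. I'll open gently, then lift.

```bash
python3 -m inch '[[0,0,0,0,0,0.5,0.28],[0,0,0,0,0,0.5,0.34],[0,0,0,0,0,0.5,0.42],[0,0,0,0,0,0.5,0.5],[0,0,0,0,0,0.5,0.55]]'
python3 - <<'E'
from h import *
import cv2
cv2.imwrite("pics/w10.png",read_camera("wrist")[:,:,::-1])
E
```

```text
t: 12.08
eef_pos: [0.4711, 0.0371, 0.0707]
tcp_rot: [-0.439, 0.439, -0.555, 0.555]
contact_force: [-0.2, 0.4, -0.1]
grip_width: 0.777
```

View pics/w10.png

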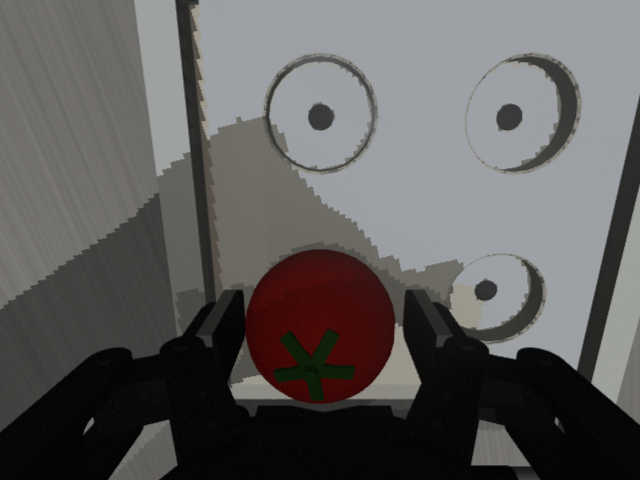

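```bash
python3 -m inch '[[0,0,0,-0.5,0,0,0.6],[0,0,0,-1,0,0,0.68],[0,0,0,-1.5,0,0,0.72],[0,0,0,-1.5,0,3,0.72],[0,0,0,-1.5,0,8,0.72]]'
python3 -m inch '[[0,0,0,0,0,10,0.72],[0,0,0,0,0,25,0.72],[0,0,0,0,0,45,0.72],[0,0,0,0,0,70,0.72],[0,0,0,0,0,95,0.72]]'
python3 -m inch '[[0,0,0,0,-25,25,0.72],[0,0,0,0,-55,40,0.72],[0,0,0,0,-90,50,0.72],[0,0,0,0,-120,50,0.72],[0,0,0,0,-140,50,0.72]]'
python3 -m inch '[[0,0,0,0,0,0,0.72],[0,0,0,0,0,0,0.72]]'
python3 - <<'E'
from h import *
import cv2
g=lambda im:cv2.resize(im,None,fx=4,fy=4,interpolation=cv2.INTER_CUBIC)
cv2.imwrite("pics/s11.png",g(read_camera("scene")[:,:,::-1][180:330,290:490]))
cv2.imwrite("pics/t11.png",g(read_camera("top")[:,:,::-1][155:305,145:345]))
E
```

```text
t: 12.55
eef_pos: [0.4691, 0.0372, 0.0787]
tcp_rot: [0.438, -0.439, 0.555, -0.554]
contact_force: [0.5, 0.4, 0.0]
grip_width: 0.856
t: 12.97
eef_pos: [0.4693, 0.0375, 0.1755]
tcp_rot: [0.439, -0.439, 0.554, -0.554]
contact_force: [1.0, 0.4, 0.4]
grip_width: 0.861
t: 13.38
eef_pos: [0.4699, -0.1063, 0.2259]
tcp_rot: [-0.438, 0.437, -0.554, 0.557]
contact_force: [0.4, -0.3, -0.0]
grip_width: 0.859
t: 13.55
eef_pos: [0.4695, -0.1036, 0.2246]
tcp_rot: [-0.438, 0.438, -0.555, 0.555]
contact_force: [-0.4, 0.3, 0.1]
grip_width: 0.858
```

View pics/s11.png

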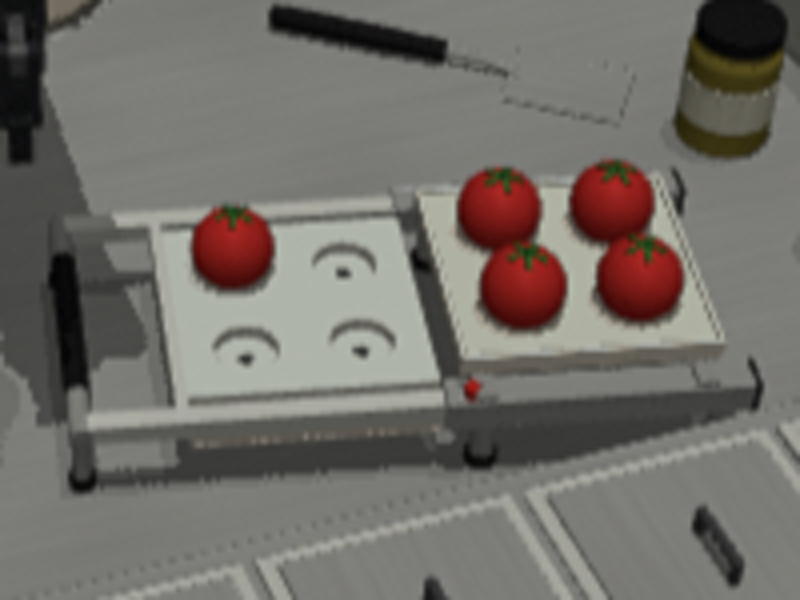

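View pics/t11.png

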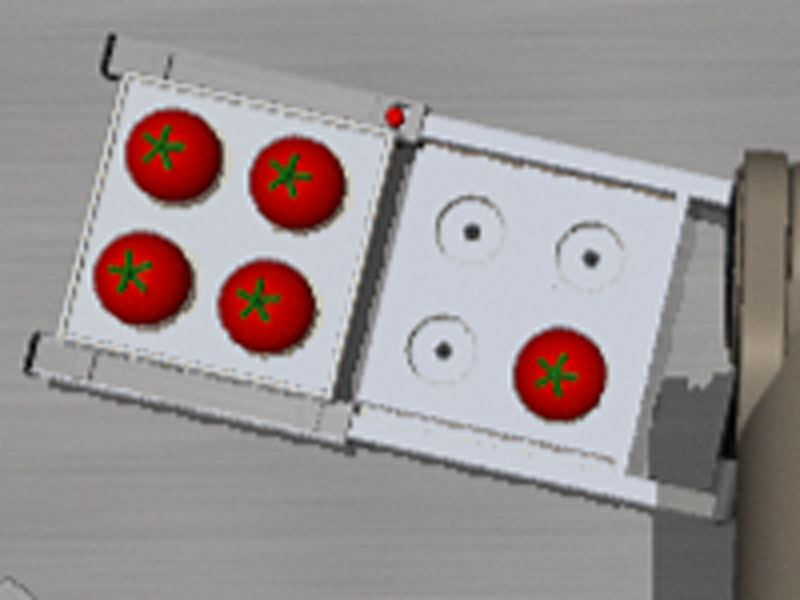

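The last tomato sits in cup 1, at scene crop (233,247) and top crop (560,374). The four drained tomatoes have not moved, the red button is still up, and the gripper is clear, so I'll hand in the job.

```bash
python3 -c "
from bench import *
close_job()"
```

```text
the job is handed in; nothing more can be done
```

The job is done and handed in at about 13.7 s of the 51 s allowed; the hand-in gives no verdict.

- **Leaf:** I hooked the pull bar with the shut fingers and drew the leaf out about 102 mm, from 48 mm to about 150 mm, until the red button popped up. Wrist force during the pull read about 6 N.
- **Tomato:** I gripped the red tomato from the green board at a 30 N setting and lowered it into leaf cup 1 until it seated with 9.4 N upward. Then I opened the fingers and backed away.
- **Last checks:** The scene and top pictures show the tomato in cup 1, the four drained tomatoes unmoved, the button still up, and the gripper clear of everything.
- **What disagreed:** The first descent to the tomato stopped about 7 mm short and my correction overshot by about 3 mm. I re-measured with the wrist camera and fixed it before gripping.

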